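# Swing the wax pot over the candle jar

## Robot

A 6-joint arm with a two-finger parallel gripper is mounted at the origin on the work surface. World frame = base frame: x ahead of the robot, y to its left, z up, the work surface at z = 0. Lengths are in m, angles in rad, forces in N, time in s.
With the tool pointing down it reaches from about 0.35 to 0.775 m from the base axis. Payload 5.5 kg.
Tool frame: the origin (TCP) lies on the centre line of the jaws, within the pads' length; the fingertips stand 11 mm ahead of it and the grasp point (between the pads) lies 8 mm behind it; z points along the fingers, y is the line along which they close (so a half turn about z gives the same grasp; the last joint's range is limited). The gripper opens to 85 mm and grips with 20 to 120 N. Pads are 22 mm wide; open, the fingers measure 114 mm over their backs; the gripper's body (76 mm by 85 mm) begins 54 mm behind the grasp point. The pads swing forward as they close: fully open they stand 13 mm farther back than shut.
Start: joints at [-1.406, 0.313, 0.046, 1.304, 0, 1.431], TCP at [0.173, -0.549, 0.242] pointing down, gripper open.
Joint ranges: [-2.76, 2.76], [-0.86, 1.69], [-1.03, 1.26], [-2.2, 2.34], [-1.47, 1.5], [-3.14, 3.14]. Speed limits (rad/s): [2.57, 2.57, 3.14, 3.14, 3.14, 3.14].

## Interface

Orientations are given as a unit quaternion [w, x, y, z].
In Python, from workcell import env, viewer, order, models gives the robot as it stands.
- The arm moves only by the tool drive_tool, never from a script. Its argument "series" is a list that holds one entry, the list of rows, each a list of 6 numbers: the shift along the tool's x, y, z each as a share of 120 mm, from -1 to 1, then the turn, a rotation vector about the tool's x, y, z each as a share of 180 degrees, from -1 to 1. A call has 1 to 20 rows; each row shifts and turns the commanded pose from where the row before left it, along the tool's axes as they then stand; what a row does not reach is not made up. A row lasts 1/8 s, in which the tool goes at most 62.5 mm and 10.7 degrees, less where a joint would pass 70% of its speed; a pose out of reach is approached as far as the arm can. A call with a number of a shift or a turn outside -1 to 1 is refused whole. A call with a gripper value outside its range is refused whole. "jaw" is the opening, from -1 (shut) to 1 (fully open), set as the call begins (left out, the last holds). The fingers move at their own pace and stop on an object; "grip_force" is the grip in N (left out, the last holds). Time passes only in rows, so rows that do not move let the fingers close. It gives the time, the measured TCP pose, the force, the opening and the grip force at its end, in the units of the state.
- env.get_state(): the state, without advancing time (a new reading comes with each control period).
- viewer.read_camera(name): name is "scene" or "top" or "wrist"; returns the picture (420x560x3 uint8, red, green, blue); there is no depth.
- viewer.camera_info(name): a dict with "intrinsics" (3x3 intrinsics, pixels), "D" ([k1, k2, p1, p2, k3] as OpenCV has them; the pictures are not rectified), "R" (3x3) and "t" (3): a world point X has camera coordinates R X + t; the wrist camera has in their place "T_tool_cam" (4x4, takes a point from camera to tool coordinates, whose origin is the TCP and whose axes are the flange's). Camera axes: x right, y down, z forward; pixel columns grow to the right and rows downward; lengths in m; the calibration is good to about 2 mm. A picture is of the moment at which its call begins: read the wrist's pose just before it. camera_info takes no time and is no camera call.
- order.hand_in(): hands the job in; it is judged then, once.
Trained networks look in the newest picture that a camera, given by its name, has taken for a name from the list of things; names that differ only in an ending like _2 or _b are one class to them, and where a whole thing is asked for, a point or a joint stands for the part that bears it (a point fixed in the world has none). Each returns a list of dicts, best first, with "score" (0 to 1); they miss things now and then, are a little off and sometimes report something else, mostly with a low value. They report only what shows in the picture. A call takes as long as a camera call.
- models.silhouettes(label, camera): "region" (420x560 bool, what is visible of it) and "location" ([column, row] in pixels, amid what is visible of it).
The state is a dict: "clock": time; "joint_pos": joint angles; "qvel": joint speeds; "tau": joint torques, N m; "tcp_pos": TCP position; "orientation": TCP orientation; "wrist_force": force on the tool from outside, world axes, zero at the start; "ft_torque": the same for the moment, N m; "finger_gap": finger opening in m; "grip_force": force on a finger pad.
Only numpy, scipy, OpenCV 4.12 (cv2) and the standard library are available. Lean on these libraries where they do the work, as an engineer would, in place of code of your own. Each camera call takes 0.05 s, during which the arm holds its last target. There are 200 camera calls.

## Task

Swing the heavy wax-pot boom round until its spout is centred over the white candle jar and bring it to rest there, watch it stand still for at least two seconds, and leave it so with your hand clear. Move and brake it only with light nudges of a few newtons on the sides of the two rubber drums of its sprung push frame, without touching the pot, the boom or the steel of the frame; do not let the boom run into its end stops, and leave the jar where it stands.

Things in the scene. Friction and masses are not known exactly. Their poses are not given: they have to be found in the camera images.
- station: The filling station; its post (34 mm thick, on a round 150 mm foot) stands beyond the boom as seen from the robot. Origin: at table height, 260 mm from the post's axis towards the robot; x points from the origin to the post. The boom swings level about the post, between end stops 0.75 rad either side of this x line.
- push_frame (a joint): Sideways deflection of the push frame on the boom (m): 0 relaxed, positive to the robot's left, travel -0.04 to 0.04. The frame (0.35 kg) rides on springs of 80 N/m with light damping (2.5 N s/m): pushed aside by d it drives the boom with 80*d newtons, 410 mm from the post; it bounces off whatever it runs into.
- push_mid (a point): Middle of the gap between the two drums, 410 mm from the post's axis, 230 mm above the table; moves with boom and frame. The gap is 200 mm wide, square to the boom (drum faces 100 mm either side). The frame's bar runs below, its top 194 mm above the table: fingertips 220 to 246 mm above the table meet the drums' sides.
- bumper: The solid part of the push frame, at the boom's end: two upright black rubber drums on a flat steel bar, each 96 mm across (too wide to grip) and 72 mm tall, 194 to 266 mm above the table, axes 148 mm either side of push_mid. Origin: below push_mid at table height; x points along the boom to the post.
- frame_steel: The frame's steel, not to be touched: flat bar 94 mm wide joining the drums from below, top 194 mm above the table, and shallow cone caps on the drums, 266 to 277 mm above the table. Origin below push_mid at table height.
- boom_plate: The boom with its aluminium pot (130 mm across, top 272 mm above the table; plate top 178 mm, 90 to 160 mm wide); not to be touched. Origin: below the spout at table height, x pointing to the post. Inertia about the post 0.40 kg m2 (nominal, may differ by a quarter), drag 0.05 N m s/rad, dry friction only 0.0015 N m: it coasts for many seconds. Starts at rest, swung to the robot's right.
- spout_tip (a point): Lower end of the pot's spout, on the pot's axis, 250 mm from the post's axis, 112 mm above the table. Push_mid, the spout and the upright post (34 mm thick, on a round 150 mm foot, far from the robot) lie in one line seen from above while the frame is relaxed.
- jar_mouth (a point): Centre of the mouth of the white candle jar (82 mm across, 74 mm inside), 93 mm above the table. It is fixed on a low shelf arm of the same post, also 250 mm from the post's axis, somewhere left of where the boom starts; the spout passes 19 mm above it.

How it is judged:
On the way:
1. the spout stays over the jar, the boom all but still, for 2 s (angular speed of boom_plate below 0.035 rad/s and horizontal distance between spout_tip and jar_mouth below 0.024 m), for 2 s.
At the end, for the whole second after the job is handed in: The spout tip is within 24 mm (horizontally) of the centre of the jar's mouth, having stayed so for 2 s, with the boom turning slower than 0.035 rad/s and nothing touching it (all of step 1 and contact force between each of the fingers, the arm and bumper below 0.2 N and contact force between each of the fingers, the arm and boom_plate below 0.2 N).
It fails at once if the boom runs into an end stop (angle between the x axis of boom_plate and the x axis of station, either way round above 0.735 rad).
It fails at once if the push frame is struck or squeezed with more than 20 N (contact force between any of the fingers, the arm and bumper above 20 N).
It fails at once if the pot or boom is touched (contact force between any of the fingers, the arm and boom_plate above 1 N).
It fails at once if the steel bar or caps of the push frame are touched (contact force between any of the fingers, the arm and frame_steel above 1 N).
It fails at once if the jar is shifted by more than 20 mm (distance of jar_mouth from where it was at the start of the episode above 0.02 m).
It also fails if it takes over 45 s, if anything falls off the work surface, if the arm or the gripper's body presses on something with over 40 N, if the wrist force passes 120 N, or if a joint passes its speed limit or range.

## Working session

There is one attempt and no reset: what is moved stays moved. The work goes in short steps, Python scripts to look and compute and a tool call to move; the robot and the scene stay as the last step left them, time stands still between calls to the robot, and variables do not carry over. Pictures are saved under pics/ and viewed, at most 10 in all, crops included, and the job is handed in when it is done.

Besides the shell and the picture viewer there is one more tool, called by a JSON object that holds its "name" and its "arguments", one argument or row to a line. drive_tool: Moves the arm, as the interface text tells. Its arguments: {"type":"object","properties":{"series":{"type":"array"},"jaw":{"type":"number"},"grip_force":{"type":"number"}},"required":["series"]}

```bash
mkdir -p pics; ls; python3 - <<'E'
from workcell import env, viewer, order, models
import cv2,numpy as np
s=env.get_state();print(s)
for c in("scene","top"):
    im=viewer.read_camera(c);cv2.imwrite(f"pics/{c}0.png",im[:,:,::-1])
    i=viewer.camera_info(c);print(c,i)
    for n in("bumper","jar_mouth","spout_tip","station","boom_plate","push_mid","frame_steel"):
        try:
            r=models.silhouettes(n,c)
            print(n,[(x["score"],x["location"],x["region"].sum()) for x in r[:2]])
        except Exception as e: print(n,e)
print(viewer.camera_info("wrist"))
a=cv2.hconcat([cv2.imread("pics/scene0.png"),cv2.imread("pics/top0.png")]);cv2.imwrite("pics/both.png",cv2.resize(a,(800,300)))
E
```

```text
pics
{'clock': 0.0, 'joint_pos': array([-1.40559160e+00,  3.14041762e-01,  4.49844996e-02,  1.30356196e+00,
       -4.17639116e-07,  1.43123967e+00]), 'qvel': array([-0.00172029,  0.00108885,  0.00105408,  0.00061985, -0.00105142,
       -0.00042036]), 'tau': array([-6.36145960e-04, -4.80626750e+01,  2.98532063e+01,  1.90466561e-02,
       -2.50272415e-04, -1.00994592e-05]), 'tcp_pos': array([ 0.17247379, -0.54802849,  0.24138755]), 'orientation': array([-9.11368741e-04,  9.88412100e-01,  1.51791601e-01, -1.18969028e-05]), 'wrist_force': array([0.10851667, 0.07161511, 0.50706381]), 'ft_torque': array([ 0.02926927, -0.00100446, -0.00945497]), 'grip_force': 0.0, 'finger_gap': 0.08508827162353753}
scene {'intrinsics': array([[395.43496318,   0.        , 280.42358091],
       [  0.        , 395.43496318, 215.40984142],
       [  0.        ,   0.        ,   1.        ]]), 'D': array([0.03666012, 0.        , 0.        , 0.        , 0.        ]), 'R': array([[-0.22297945, -0.97480901,  0.00524998],
       [-0.9329065 ,  0.21182613, -0.29123042],
       [ 0.28278195, -0.06983614, -0.95663853
[... 1333 characters left out ...]
16))]
frame_steel [(0.96, [402.0, 290.9], np.int64(21216)), (0.68, [409.9, 287.7], np.int64(24602))]
{'intrinsics': array([[310.83408735,   0.        , 282.46862436],
       [  0.        , 310.83408735, 209.49532457],
       [  0.        ,   0.        ,   1.        ]]), 'D': array([0.01404811, 0.        , 0.        , 0.        , 0.        ]), 'T_tool_cam': array([[-2.15840197e-04, -9.55063841e-01, -2.96400090e-01,
         7.53422794e-02],
       [ 9.99999920e-01, -1.06582895e-04, -3.84772862e-04,
         1.27795973e-03],
       [ 3.35891468e-04, -2.96400149e-01,  9.55063788e-01,
        -1.32132880e-01],
       [ 0.00000000e+00,  0.00000000e+00,  0.00000000e+00,
         1.00000000e+00]])}
```

View pics/scene0.png

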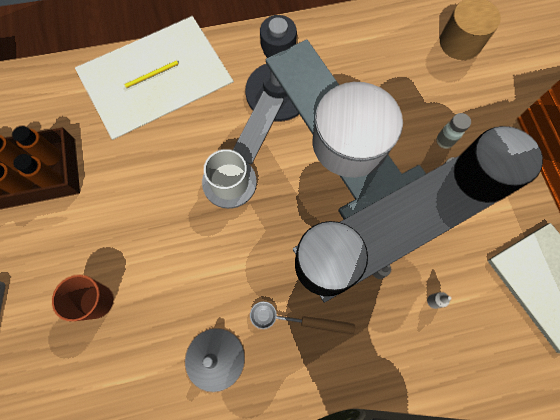

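View pics/top0.png

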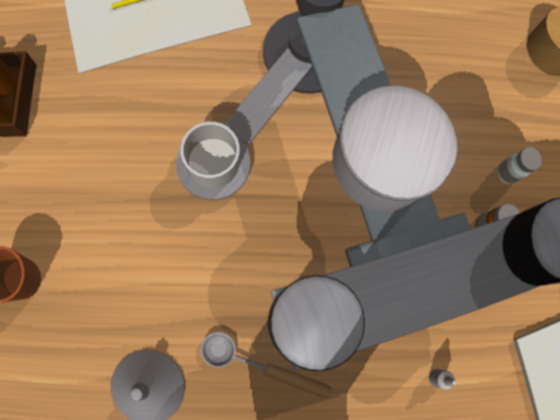

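The scene view shows the jar rim at about (226,169), pot top (359,121), left drum cap (332,257), right drum cap (508,156) and foot (276,92). The top view shows the jar rim at about (211,151), pot top (398,142), left drum cap (317,322) and foot (308,52).

```bash
cat > h.py <<'E'
from workcell import env, viewer, order, models
import cv2,numpy as np
def ray(c,p):
    i=viewer.camera_info(c);q=cv2.undistortPoints(np.array([[p]],float),i["intrinsics"],i["D"])[0,0]
    R,t=i["R"],i["t"];return -R.T@t,R.T@np.array([q[0],q[1],1])
def at(c,p,z):
    o,d=ray(c,p);return o+d*(z-o[2])/d[2]
def tri(ps):
    A=0;b=0
    for c,p in ps:
        o,d=ray(c,p);d/=np.linalg.norm(d);P=np.eye(3)-np.outer(d,d);A=A+P;b=b+P@o
    return np.linalg.solve(A,b)
E
python3 - <<'E'
from h import *
for n,s,t,z in [("jar",(226,169),(211,151),.093),("pot",(359,121),(398,142),.272),("drumL",(332,257),(317,322),.27),("drumR",(508,156),None,.27),("foot",(276,92),(308,52),.01)]:
    print(n,at("scene",s,z).round(3),t and at("top",t,z).round(3),t and tri([("scene",s),("top",t)]).round(3))
E
```

```text
jar [0.68  0.099 0.093] [0.68  0.099 0.093] [0.68  0.099 0.093]
pot [ 0.63  -0.112  0.272] [ 0.636 -0.112  0.272] [ 0.647 -0.122  0.24 ]
drumL [ 0.444 -0.021  0.27 ] [ 0.449 -0.023  0.27 ] [ 0.449 -0.027  0.24 ]
drumR [ 0.529 -0.302  0.27 ] None None
foot [ 0.878 -0.042  0.01 ] [ 0.88  -0.048  0.01 ] [ 0.896 -0.048 -0.017]
```

{"name": "drive_tool", "arguments": {
  "series": [
    [[0,0,0,0,0,-0.0576],[0,0,0,0,0,-0.0576],[0,0,0,0,0,-0.0576],[0,0,0,0,0,-0.0576],[0,0,0,0,0,-0.0576],[0,0,0,0,0,-0.0576],[0,0,0,0,0,-0.0576],[0.357,0.178,0,0,0,0],[0.357,0.178,0,0,0,0],[0.357,0.178,0,0,0,0],[0.357,0.178,0,0,0,0],[0.357,0.178,0,0,0,0],[0.357,0.178,0,0,0,0],[0.357,0.178,0,0,0,0],[0.357,0.178,0,0,0,0],[0,0,0,0,0,0]]
  ],
  "jaw": -1
}}

```text
clock: 2.8
tcp_pos: [0.3439, -0.2031, 0.2426]
orientation: [0.0, 0.705, 0.709, 0.0]
wrist_force: [0.5, -1.0, 0.2]
finger_gap: -0.0
grip_force: 0.0
```

```bash
python3 - <<'E'
from h import *
for c in("scene","top","wrist"):
    s=env.get_state();im=viewer.read_camera(c);cv2.imwrite(f"pics/{c}1.png",im[:,:,::-1])
print(s["tcp_pos"],s["orientation"],s["wrist_force"],s["clock"],s["finger_gap"])
a=cv2.vconcat([cv2.hconcat([cv2.imread("pics/scene1.png"),cv2.imread("pics/top1.png")]),cv2.hconcat([cv2.imread("pics/wrist1.png")]*2)]);cv2.imwrite("pics/b1.png",cv2.resize(a,(800,600)))
E
```

```text
[ 0.34348334 -0.20554944  0.24253272] [ 5.01955464e-04  7.06245361e-01  7.07966948e-01 -1.95584776e-04] [0.23434066 0.46451296 0.50349452] 2.9 -0.00017442514877770193
```

View pics/b1.png

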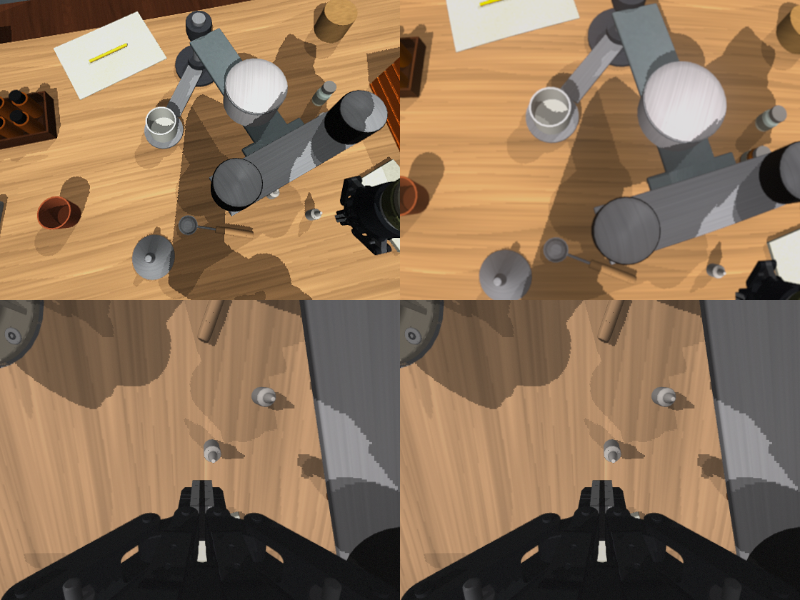

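The wrist and fixed views show the closed fingers short of the frame on the robot side, and the boom unmoved. Next I'll build a pot tracker and a 1D simulation of nudge and brake.

```bash
cat >> h.py <<'E'
from scipy.optimize import minimize
POST=np.array([.881,-.044])
def mask(im):
    h=cv2.cvtColor(im,cv2.COLOR_RGB2HSV);return ((h[...,1]<45)&(h[...,2]>130)).astype(np.float32)
def proj(c,X):
    i=viewer.camera_info(c);return cv2.projectPoints(np.array(X,float),cv2.Rodrigues(i["R"])[0],i["t"],i["intrinsics"],i["D"])[0][:,0]
A=np.linspace(0,2*np.pi,180,endpoint=False)
def score(c,g,xy,r=.065,z=.272):   # radial edge strength of the pot's top rim
    def s(k):
        p=proj(c,np.c_[xy[0]+r*k*np.cos(A),xy[1]+r*k*np.sin(A),0*A+z]).astype(np.float32)
        return cv2.remap(g,p[:,:1].copy(),p[:,1:].copy(),cv2.INTER_LINEAR,borderValue=0)[:,0]
    i,o=s(.93),s(1.07);return np.sum(i*(1-o))
def fitxy(c,im,x0):
    g=cv2.GaussianBlur(mask(im),(0,0),1.5)
    b=max(((score(c,g,x0+np.array([i,j])*.004),i,j) for i in range(-8,9) for j in range(-8,9)))
    r=minimize(lambda q:-score(c,g,q),x0+np.array(b[1:])*.004,method="Nelder-Mead",options=dict(initial_simplex=x0+np.array(b[1:])*.004+np.array([[0,0],[.003,0],[0,.003]])));return r.x,-r.fun
def fitphi(c,im,lo=-.5,hi=.9):
    g=cv2.GaussianBlur(mask(im),(0,0),1.5);P=lambda f:POST+.25*np.array([-np.cos(f),np.sin(f)])
    F=np.arange(lo,hi,.004);S=np.array([score(c,g,P(f)) for f in F]);k=S.argmax()
    w=S[max(k-4,0):k+5];f=F[max(k-4,0):k+5];w=np.clip(w-w.max()*.6,0,None);return (w*f).sum()/w.sum(),S[k]
E
cat > sim.py <<'E'
import numpy as np
def sim(rows,q0=-.085,m=2.38,k=80,c=2.5,mf=.35,lag=.08,T=None,sl=.085,kc=8000,cc=25):
    """arc coords, boom s=0 at start; rows: tool shifts per 1/8 s; tool at q0"""
    dt=1e-4;s=v=d=vd=0.;x=sl*0+q0;cmd=q0;out=[];Fm=0;fp=[]
    n=int((T or len(rows)/8)/dt)
    for i in range(n):
        j=int(i*dt*8);r=rows[j] if j<len(rows) else 0
        cmd+=r*8*dt;xo=x;x+=(cmd-x)*dt/lag;vx=(x-xo)/dt
        f=s+d;vf=vd
        F=0
        e=x-(f+sl)
        if e>0:F=max(0,kc*e+cc*(vx-vf))
        e=(f-sl)-x
        if e>0:F=-max(0,kc*e+cc*(vf-vx))
        S=k*d+c*(vf-v)
        v+=dt*(S/m-.125*v-.0015/.41/m*np.sign(v));s+=dt*v
        vd+=dt*(F-S)/mf;f+=dt*vd;d=f-s
        Fm=max(Fm,abs(F))
        if i%1250==1249:out.append((round((i+1)*dt,3),round(s,4),round(v,4),round(d,4),round(x-s,4),round(F,2)))
    return out,Fm
E
python3 - <<'E'
from h import *
for c in("scene","top"):
    im=cv2.imread(f"pics/{c}1.png")[:,:,::-1].copy();xy,q=fitxy(c,im,np.array([.633,-.112]));d=POST-xy
    print(c,xy.round(4),round(q,1),np.hypot(*d),-np.arctan2(d[1]*-1,d[0])*-1, np.arctan2(-d[1],d[0]),"fitphi",fitphi(c,im))
E
python3 - <<'E'
from sim import sim
# tool in gap centre moves to contact, pushes, stops
rows=[.01]*8+[.0125]*4+[.015]*1+[0]*16
o,F=sim(rows,q0=0)
for r in o:print(r)
print(F)
E
```

```text
scene [ 0.6324 -0.1131] 111.3 0.2580203941664375 -0.27119451525687 -0.27119451525687 fitphi (np.float64(-0.25998049826009045), np.float32(83.3442))
top [ 0.638 -0.113] 140.7 0.2525577859081044 -0.2765707102010445 -0.2765707102010445 fitphi (np.float64(-0.2765746628932238), np.float32(132.65906))
(0.125, np.float64(0.0), np.float64(0.0), np.float64(0.0), np.float64(0.0049), 0)
(0.25, np.float64(0.0), np.float64(0.0), np.float64(0.0), np.float64(0.0139), 0)
(0.375, np.float64(0.0), np.float64(0.0), np.float64(0.0), np.float64(0.0237), 0)
(0.5, np.float64(0.0), np.float64(0.0), np.float64(0.0), np.float64(0.0336), 0)
(0.625, np.float64(0.0), np.float64(0.0), np.float64(0.0), np.float64(0.0436), 0)
(0.75, np.float64(0.0), np.float64(0.0), np.float64(0.0), np.float64(0.0536), 0)
(0.875, np.float64(0.0), np.float64(0.0), np.float64(0.0), np.float64(0.0636), 0)
(1.0, np.float64(0.0), np.float64(0.0), np.float64(0.0), np.float64(0.0736), 0)
(1.125, np.float64(0.0), np.float64(0.0), np.float64(0.0), np.float64(0.0848), 0)
(1.25, np.float64(0.0017), np.float64(0.0333), np.float64(0.0103), np.f
[... 1189 characters left out ...]
), np.float64(0.1194), np.float64(-0.0102), np.float64(-0.0956), np.float64(-3.48))
(3.0, np.float64(0.2508), np.float64(0.0385), np.float64(-0.0206), np.float64(-0.1058), np.float64(-1.76))
(3.125, np.float64(0.2499), np.float64(-0.049), np.float64(-0.0197), np.float64(-0.1049), np.float64(-1.46))
(3.25, np.float64(0.24), np.float64(-0.1019), np.float64(-0.0099), np.float64(-0.095), np.float64(-0.54))
(3.375, np.float64(0.2267), np.float64(-0.1017), np.float64(0.0024), np.float64(-0.0817), 0)
(3.5, np.float64(0.2152), np.float64(-0.0862), np.float64(0.002), np.float64(-0.0702), 0)
(3.625, np.float64(0.2042), np.float64(-0.0905), np.float64(-0.0018), np.float64(-0.0592), 0)
6.353585010735266
```

{"name": "drive_tool", "arguments": {
  "series": [
    [[0.0675,0.2,0,0,0,0],[0.0675,0.2,0,0,0,0],[0.0675,0.2,0,0,0,0],[0.0675,0.2,0,0,0,0],[0.0675,0.2,0,0,0,0],[0.0675,0.2,0,0,0,0],[0,0,0,0,0,0]]
  ]
}}

```text
clock: 3.82
tcp_pos: [0.488, -0.1583, 0.2417]
orientation: [-0.0, 0.707, 0.707, -0.0]
wrist_force: [-1.0, 0.8, 0.2]
finger_gap: 0.0002
grip_force: 0.0
```

```bash
python3 - <<'E'
from h import *
s=env.get_state();print(s["tcp_pos"],s["wrist_force"],s["clock"],s["qvel"].round(3))
for c in("scene","top","wrist"):
    im=viewer.read_camera(c);cv2.imwrite(f"pics/{c}2.png",im[:,:,::-1])
    if c!="wrist":print(fitxy(c,im,np.array([.633,-.112])),fitphi(c,im))
a=cv2.vconcat([cv2.hconcat([cv2.imread("pics/scene2.png"),cv2.imread("pics/top2.png")]),cv2.hconcat([cv2.imread("pics/wrist2.png")]*2)]);cv2.imwrite("pics/b2.png",cv2.resize(a,(800,600)))
E
```

```text
[ 0.48795651 -0.1582838   0.24172603] [-1.01460096  0.79925518  0.17672988] 3.825 [-0.016 -0.027 -0.033  0.016 -0.01  -0.01 ]
(array([ 0.63181739, -0.11203085]), np.float64(101.781494140625)) (np.float64(-0.2638510746389259), np.float32(76.694046))
(array([ 0.63811548, -0.11268681]), np.float64(135.84640502929688)) (np.float64(-0.27641645813888405), np.float32(125.514725))
```

View pics/b2.png

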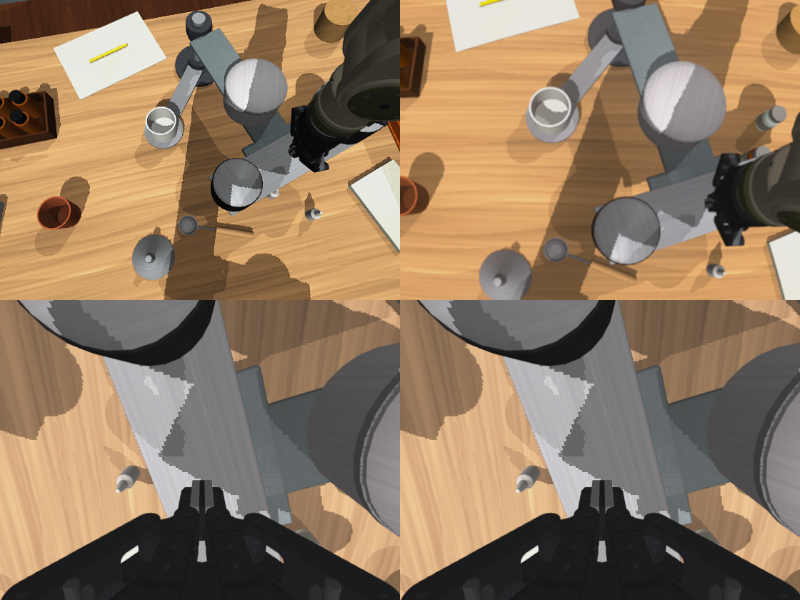

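The tool sits in the gap clear of the drums, and the top camera still sees the pot (top-view crop at about (682,103)).

```bash
python3 - <<'E'
from sim import sim
for sl in(.085,.089):
  for m in(1.8,2.4,3.0):
    for rows in ([.011]*7+[.0085]*5,[.011]*7+[.008]*4,[.011]*7+[.008]*3):
        o,F=sim(rows+[0]*8,q0=0,sl=sl,m=m);print(sl,m,len(rows),o[-3][1:3],o[len(rows)-1][3:],round(F,1))
import numpy as np
t=-.276;P=lambda f,u:np.array([.881-.41*np.cos(f)+u*np.sin(f),-.044+.41*np.sin(f)+u*np.cos(f)])
print([(np.array([np.cos(t),np.sin(t)])).round(3)], P(t,0))
E
```

```text
0.085 1.8 12 (np.float64(0.1045), np.float64(0.0993)) (np.float64(0.0028), np.float64(0.0878), np.float64(0.1)) 3.0
0.085 1.8 11 (np.float64(0.0758), np.float64(0.0802)) (np.float64(0.0075), np.float64(0.0925), np.float64(0.54)) 2.9
0.085 1.8 10 (np.float64(0.0509), np.float64(0.0596)) (np.float64(0.0077), np.float64(0.0928), np.float64(0.7)) 2.9
0.085 2.4 12 (np.float64(0.0998), np.float64(0.097)) (np.float64(0.0064), np.float64(0.0914), np.float64(0.41)) 3.0
0.085 2.4 11 (np.float64(0.0711), np.float64(0.077)) (np.float64(0.0096), np.float64(0.0947), np.float64(0.74)) 2.9
0.085 2.4 10 (np.float64(0.0468), np.float64(0.0566)) (np.float64(0.0084), np.float64(0.0935), np.float64(0.78)) 2.9
0.085 3.0 12 (np.float64(0.0954), np.float64(0.0947)) (np.float64(0.0093), np.float64(0.0944), np.float64(0.66)) 3.0
0.085 3.0 11 (np.float64(0.0669), np.float64(0.0743)) (np.float64(0.0111), np.float64(0.0962), np.float64(0.89)) 2.9
0.085 3.0 10 (np.float64(0.0433), np.float64(0.0542)) (np.float64(0.0088), np.float64(0.0939), np.float64(0.83)) 2.9
0.089 1.8 12 (np.float64(0.095), np.float64(0.0948)
[... 346 characters left out ...]
0911)) (np.float64(0.0086), np.float64(0.0977), np.float64(0.61)) 3.0
0.089 2.4 11 (np.float64(0.0592), np.float64(0.0676)) (np.float64(0.0096), np.float64(0.0987), np.float64(0.79)) 2.8
0.089 2.4 10 (np.float64(0.0342), np.float64(0.0441)) (np.float64(0.0061), np.float64(0.0951), np.float64(0.3)) 2.8
0.089 3.0 12 (np.float64(0.0849), np.float64(0.0885)) (np.float64(0.0109), np.float64(0.1), np.float64(0.82)) 3.0
0.089 3.0 11 (np.float64(0.0552), np.float64(0.065)) (np.float64(0.0105), np.float64(0.0996), np.float64(0.88)) 2.8
0.089 3.0 10 (np.float64(0.0315), np.float64(0.042)) (np.float64(0.0062), np.float64(0.0952), np.float64(0.33)) 2.8
[array([ 0.962, -0.273])] [ 0.4865172  -0.15572878]
```

{"name": "drive_tool", "arguments": {
  "series": [
    [[0.0882,-0.025,0,0,0,0],[0.0882,-0.025,0,0,0,0],[0.0882,-0.025,0,0,0,0],[0.0882,-0.025,0,0,0,0],[0.0882,-0.025,0,0,0,0],[0.0882,-0.025,0,0,0,0],[0.0882,-0.025,0,0,0,0],[0.0685,-0.018,0,0,0,0],[0.0685,-0.018,0,0,0,0],[0.0685,-0.018,0,0,0,0],[0.0685,-0.018,0,0,0,0],[0.0685,-0.018,0,0,0,0],[0,0,0,0,0,0],[0,0,0,0,0,0]]
  ]
}}

```text
clock: 5.72
tcp_pos: [0.4553, -0.0418, 0.2423]
orientation: [0.0, 0.707, 0.707, -0.0]
wrist_force: [0.7, 0.9, 0.2]
finger_gap: -0.0001
grip_force: 0.0
```

```bash
cat > look.py <<'E'
from h import *
import json,os,sys
L=json.load(open("log.json")) if os.path.exists("log.json") else []
for k in range(int(sys.argv[1]) if len(sys.argv)>1 else 1):
    s=env.get_state();im=viewer.read_camera("top");f,q=fitphi("top",im);L.append((s["clock"],f));print(round(s["clock"],3),"phi %.4f q %.0f"%(f,q))
cv2.imwrite("pics/last.png",im[:,:,::-1]);json.dump([(float(a),float(b)) for a,b in L],open("log.json","w"))
s=env.get_state();p=s["tcp_pos"][:2]-POST;r=np.array([np.cos(f),-np.sin(f)])
print("tcp",s["tcp_pos"].round(4),"F",s["wrist_force"].round(2),"u %.4f rad %.4f"%(p@[np.sin(f),np.cos(f)],-p@r),"t",s["clock"])
if len(L)>1:
    n=L[-int(sys.argv[2]):] if len(sys.argv)>2 else L[-2:]
    n=np.array(n);print("omega",np.polyfit(n[:,0]-n[0,0],n[:,1],1)[0])
E
python3 look.py 2
```

```text
5.725 phi -0.1193 q 97
5.775 phi -0.1036 q 104
tcp [ 0.4554 -0.042   0.2423] F [-0.08 -0.15 -0.37] u 0.0460 rad 0.4231 t 5.825
omega 0.3139116461875972
```

{"name": "drive_tool", "arguments": {
  "series": [
    [[0,0,0,0,0,0],[0,0,0,0,0,0]]
  ]
}}

```text
clock: 6.08
tcp_pos: [0.4553, -0.042, 0.2422]
orientation: [-0.0, 0.707, 0.707, -0.0]
wrist_force: [-0.1, -0.7, 0.3]
finger_gap: 0.0002
grip_force: 0.0
```

```bash
python3 look.py 2 4
```

```text
6.075 phi -0.0435 q 132
6.125 phi -0.0321 q 131
tcp [ 0.4553 -0.042   0.2422] F [ 0.46  0.2  -0.54] u 0.0157 rad 0.4254 t 6.175
omega 0.21162937014509853
```

{"name": "drive_tool", "arguments": {
  "series": [
    [[0.0848,0.0221,0,0,0,0],[0.0848,0.0221,0,0,0,0],[0.0848,0.0221,0,0,0,0],[0.0848,0.0221,0,0,0,0],[0.0848,0.0221,0,0,0,0],[0.0848,0.0221,0,0,0,0],[0.0848,0.0221,0,0,0,0],[0.0848,0.0221,0,0,0,0],[0.0848,0.0221,0,0,0,0],[0.0848,0.0221,0,0,0,0],[0.0848,0.0221,0,0,0,0],[0.0848,0.0221,0,0,0,0],[0.0848,0.0221,0,0,0,0],[0.0848,0.0221,0,0,0,0],[0.0848,0.0221,0,0,0,0]]
  ]
}}

```text
clock: 8.05
tcp_pos: [0.4951, 0.1115, 0.2422]
orientation: [0.0, 0.707, 0.707, -0.0]
wrist_force: [-0.4, 0.9, -0.4]
finger_gap: -0.0002
grip_force: 0.0
```

```bash
python3 look.py 2 4
```

```text
8.05 phi 0.3453 q 144
8.1 phi 0.3560 q 144
tcp [0.4952 0.1118 0.2422] F [ 0.29 -0.34  0.35] u 0.0116 rad 0.4159 t 8.15
omega 0.19669899042592004
```

View pics/last.png

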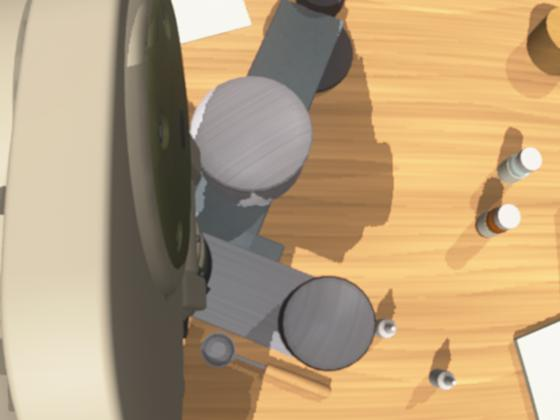

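The top view shows the pot at about (251,134), the right drum at (328,322), and the arm covering the left part; the track is plausible.

{"name": "drive_tool", "arguments": {
  "series": [
    [[-0.0511,-0.038,0,0,0,0],[-0.0511,-0.038,0,0,0,0],[-0.0511,-0.038,0,0,0,0],[0,0,0,0,0,0]]
  ]
}}

```text
clock: 8.65
tcp_pos: [0.4809, 0.0917, 0.2424]
orientation: [0.0, 0.707, 0.707, 0.0]
wrist_force: [0.1, -0.7, -1.0]
finger_gap: -0.0004
grip_force: 0.0
```

```bash
python3 look.py 1 3;  python3 - <<'E'
from h import *
s=env.get_state();print(s["clock"])
im=viewer.read_camera("scene");cv2.imwrite("pics/scene5.png",im[:,:,::-1]);print(fitphi("scene",im))
im=viewer.read_camera("wrist");cv2.imwrite("pics/wrist5.png",im[:,:,::-1])
a=cv2.hconcat([cv2.imread(f"pics/{n}.png") for n in("last","scene5","wrist5")]);cv2.imwrite("pics/b5.png",cv2.resize(a,(800,200)))
E
```

```text
8.65 phi 0.5006 q 23
tcp [0.4812 0.0919 0.2425] F [-0.54  1.63  0.72] u -0.0726 rad 0.4160 t 8.7
omega 0.26051903044400204
8.7
(np.float64(0.17811691418017833), np.float32(3.3115072))
```

View pics/b5.png

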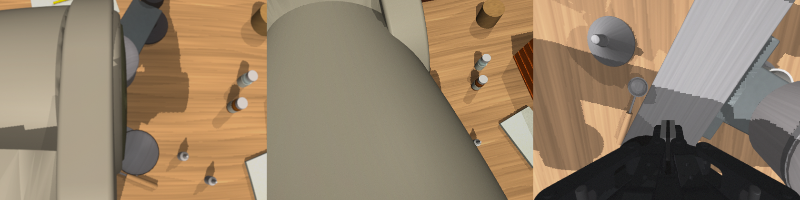

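```bash
cat >> h.py <<'E'
from scipy.spatial.transform import Rotation as Ro
def wphi(im,s,lo,hi,show=False):
    """boom angle from bar's two long edges (z=.194, 94 mm wide, centred at 410 from post) in wrist picture"""
    i=viewer.camera_info("wrist");T=i["T_tool_cam"];w,x,y,z=s["orientation"];Rt=Ro.from_quat([x,y,z,w]).as_matrix()
    Rc=Rt@T[:3,:3];o=Rt@T[:3,3]+s["tcp_pos"];rv=cv2.Rodrigues(Rc.T)[0];t=-Rc.T@o
    hsv=cv2.cvtColor(im,cv2.COLOR_RGB2HSV);lab=cv2.GaussianBlur(cv2.cvtColor(im,cv2.COLOR_RGB2LAB).astype(np.float32)[...,2],(0,0),1)
    V=np.linspace(0.0,.11,60)
    def smp(f,R):
        X=np.array([[POST[0]-R*np.cos(f)+v*np.sin(f),POST[1]+R*np.sin(f)+v*np.cos(f),.194] for v in V])
        p=cv2.projectPoints(X,rv,t,i["intrinsics"],i["D"])[0][:,0].astype(np.float32)
        ok=(p[:,0]>2)&(p[:,0]<557)&(p[:,1]>2)&(p[:,1]<330);v=cv2.remap(lab,p[:,:1].copy(),p[:,1:].copy(),cv2.INTER_LINEAR)[:,0];return v,ok
    best=[]
    for f in np.arange(lo,hi,.004):
        for R in np.arange(.44,.475,.0015):
            a,ka=smp(f,R+.003);b,kb=smp(f,R-.003);k=ka&kb
            if k.sum()>10:best.append((np.clip(a-b,-5,15)[k].mean(),f,R,k.sum()))
    return sorted(best)[::-1][:4]
E
python3 - <<'E'
from h import *
s=env.get_state();im=cv2.imread("pics/wrist5.png")[:,:,::-1].copy()
for b in wphi(im,s,.2,.75):print(b)
# calibrate on start pose
im=cv2.imread("pics/wrist2.png")[:,:,::-1].copy();s["tcp_pos"]=np.array([.488,-.1583,.2417])
for b in wphi(im,s,-.6,.1):print(b)
E
```

```text
(np.float32(15.0), np.float64(0.5720000000000003), np.float64(0.4535), np.int64(11))
(np.float32(15.0), np.float64(0.5680000000000003), np.float64(0.4565), np.int64(11))
(np.float32(15.0), np.float64(0.5680000000000003), np.float64(0.455), np.int64(11))
(np.float32(15.0), np.float64(0.5680000000000003), np.float64(0.4535), np.int64(12))
(np.float32(15.0), np.float64(-0.2799999999999997), np.float64(0.4565), np.int64(60))
(np.float32(15.0), np.float64(-0.2839999999999997), np.float64(0.4565), np.int64(60))
(np.float32(15.0), np.float64(-0.2839999999999997), np.float64(0.455), np.int64(60))
(np.float32(15.0), np.float64(-0.2839999999999997), np.float64(0.4535), np.int64(60))
```

```bash
sed -i 's/V=np.linspace(0.0,.11,60)/V=np.linspace(-.06,.10,80)/; s/np.arange(.44,.475,.0015)/(.455,)/; s/np.clip(a-b,-5,15)\[k\].mean()/np.clip(a-b,-5,40)[k].mean()/' h.py
python3 - <<'E'
from h import *
s=env.get_state();im=cv2.imread("pics/wrist5.png")[:,:,::-1].copy()
for b in wphi(im,s,.2,.75):print(b)
im=cv2.imread("pics/wrist2.png")[:,:,::-1].copy();s["tcp_pos"]=np.array([.488,-.1583,.2417])
for b in wphi(im,s,-.6,.1):print(b)
E
```

```text
(np.float32(18.930632), np.float64(0.5000000000000002), 0.455, np.int64(55))
(np.float32(18.921951), np.float64(0.5040000000000002), 0.455, np.int64(54))
(np.float32(18.7673), np.float64(0.5080000000000002), 0.455, np.int64(53))
(np.float32(18.721457), np.float64(0.4960000000000003), 0.455, np.int64(56))
(np.float32(25.303879), np.float64(-0.2679999999999997), 0.455, np.int64(80))
(np.float32(25.302286), np.float64(-0.2639999999999997), 0.455, np.int64(80))
(np.float32(25.179142), np.float64(-0.2759999999999997), 0.455, np.int64(79))
(np.float32(25.118774), np.float64(-0.2719999999999997), 0.455, np.int64(80))
```

View pics/wrist5.png

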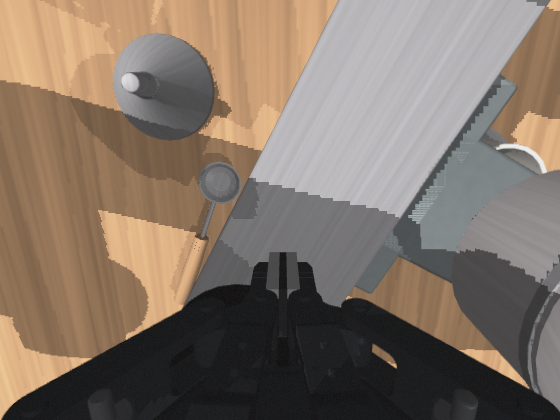

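```bash
cat >> h.py <<'E'
def wat(p,s,z):
    i=viewer.camera_info("wrist");T=i["T_tool_cam"];w,x,y,zz=s["orientation"];Rt=Ro.from_quat([x,y,zz,w]).as_matrix()
    q=cv2.undistortPoints(np.array([[p]],float),i["intrinsics"],i["D"])[0,0];d=Rt@T[:3,:3]@np.array([q[0],q[1],1]);o=Rt@T[:3,3]+s["tcp_pos"];return (o+d*(z-o[2])/d[2])[:2]
E
python3 - <<'E'
from h import *
s=env.get_state()
a,b=wat((340,0),s,.194),wat((190,295),s,.194);d=a-b
f=np.arctan2(d[0],d[1]);print(a,b,"phi",f,"R",-(a-POST)@[np.cos(f),-np.sin(f)])
print("jar rim pt",wat((520,147),s,.093),s["clock"])
a,b=wat((548,0),s,.194),wat((405,215),s,.194);d=a-b;print("far edge",np.arctan2(d[0],d[1]))
E
```

```text
[0.51028274 0.22032423] [0.42020407 0.05127736] phi 0.48959038893307916 R 0.45146974055406497
jar rim pt [0.69166619 0.13731992] 8.8
far edge 0.46986004351669725
```

```bash
sed -i 's/cc=25):/cc=25,v0=0.):/; s/s=v=d=vd=0\./s=d=0.;v=vd=v0/' sim.py; python3 - <<'E'
from sim import sim
for m in(1.9,2.4,3):
  for r in(.0035,.00425,.0048):
   for n in (8,9,10):
    o,F=sim([r]*n+[-.004]*8,q0=-.068,sl=.087,m=m,v0=.076);print(m,r,n,[x[1]/.41+.489 for x in o[n+2:n+3]],o[n+4][2]/.41,o[n-1][5],F)
E
```

```text
1.9 0.0035 8 [np.float64(0.5872926829268292)] -0.11951219512195123 0 1.9514980090616665
1.9 0.0035 9 [np.float64(0.5887560975609756)] -0.08414634146341464 0 1.9514980090616665
1.9 0.0035 10 [np.float64(0.5887560975609756)] -0.03780487804878049 0 1.9514980090616665
1.9 0.00425 8 [np.float64(0.6080243902439024)] -0.14804878048780487 0 1.671601550674704
1.9 0.00425 9 [np.float64(0.6148536585365854)] -0.13439024390243903 0 1.671601550674704
1.9 0.00425 10 [np.float64(0.6192439024390244)] -0.10560975609756097 0 1.7455001654240239
1.9 0.0048 8 [np.float64(0.6214390243902439)] -0.1597560975609756 0 1.4555596914932611
1.9 0.0048 9 [np.float64(0.6316829268292683)] -0.15707317073170732 0 1.9895612253543251
1.9 0.0048 10 [np.float64(0.6407073170731707)] -0.14634146341463414 0 1.8886573052799864
2.4 0.0035 8 [np.float64(0.5892439024390244)] -0.11682926829268293 0 1.9470781381782734
2.4 0.0035 9 [np.float64(0.5907073170731707)] -0.08146341463414634 0 1.9470781381782734
2.4 0.0035 10 [np.float64(0.5907073170731707)] -0.03926829268292683 0 1.9470781381782734
2.4 0.00425 8 [np.float64(0.609731707317
[... 572 characters left out ...]
86923
3 0.0035 9 [np.float64(0.5931463414634146)] -0.08219512195121952 0 1.9410448208986923
3 0.0035 10 [np.float64(0.5931463414634146)] -0.042682926829268296 0 1.9410448208986923
3 0.00425 8 [np.float64(0.6094878048780488)] -0.1353658536585366 0 1.665377565749195
3 0.00425 9 [np.float64(0.6182682926829268)] -0.12243902439024391 0 1.685506367396564
3 0.00425 10 [np.float64(0.6226585365853659)] -0.09121951219512196 0 1.665377565749195
3 0.0048 8 [np.float64(0.6229024390243902)] -0.14878048780487804 -0.03 1.4547239405224524
3 0.0048 9 [np.float64(0.6355853658536585)] -0.14853658536585368 0 1.4547239405224524
3 0.0048 10 [np.float64(0.6436341463414634)] -0.12658536585365854 0 1.9593410044378938
```

```bash
python3 - <<'E'
from sim import sim
for m in(1.9,2.4,3):
  for r in(.003,.0035,.004,.0045):
   for n in (9,):
    o,F=sim([r]*n+[.006]*8,q0=-.068,sl=.087,m=m,v0=.076);print(m,r,n,[round(x[1]/.41+.489,3) for x in o[n-3:n+3]],[round(x[2]/.41,3) for x in o[n-3:]],F)
E
```

```text
1.9 0.003 9 [np.float64(0.578), np.float64(0.577), np.float64(0.575), np.float64(0.574), np.float64(0.572), np.float64(0.571)] [np.float64(-0.018), np.float64(-0.007), np.float64(-0.013), np.float64(-0.012), np.float64(-0.009), np.float64(-0.01), np.float64(-0.01), np.float64(-0.008), np.float64(-0.008), np.float64(-0.008), np.float64(-0.007)] 2.131684344161183
1.9 0.0035 9 [np.float64(0.588), np.float64(0.588), np.float64(0.589), np.float64(0.589), np.float64(0.589), np.float64(0.589)] [np.float64(-0.005), np.float64(0.007), np.float64(0.002), np.float64(0.0), np.float64(0.002), np.float64(0.001), np.float64(0.0), np.float64(0.0), np.float64(-0.0), np.float64(-0.0), np.float64(0.0)] 1.9514980090616665
1.9 0.004 9 [np.float64(0.597), np.float64(0.599), np.float64(0.601), np.float64(0.603), np.float64(0.605), np.float64(0.607)] [np.float64(0.008), np.float64(0.021), np.float64(0.018), np.float64(0.013), np.float64(0.015), np.float64(0.015), np.float64(0.013), np.float64(0.013), np.float64(0.012), np.float64(0.011), np.float64(0.011)] 1.7604459376199193
1.9 0.0045 9 [np.float64(0.607),
[... 2483 characters left out ...]
 9 [np.float64(0.606), np.float64(0.607), np.float64(0.608), np.float64(0.609), np.float64(0.61), np.float64(0.611)] [np.float64(0.011), np.float64(0.004), np.float64(0.013), np.float64(0.011), np.float64(0.008), np.float64(0.009), np.float64(0.009), np.float64(0.008), np.float64(0.007), np.float64(0.007), np.float64(0.007)] 1.7647923868390365
3 0.0045 9 [np.float64(0.615), np.float64(0.618), np.float64(0.621), np.float64(0.624), np.float64(0.628), np.float64(0.631)] [np.float64(0.034), np.float64(0.021), np.float64(0.028), np.float64(0.028), np.float64(0.024), np.float64(0.025), np.float64(0.025), np.float64(0.023), np.float64(0.023), np.float64(0.022), np.float64(0.021)] 1.5720310541858822
```

{"name": "drive_tool", "arguments": {
  "series": [
    [[0.0276,0.0172,0,0,0,0],[0.0276,0.0172,0,0,0,0],[0.0276,0.0172,0,0,0,0],[0.0276,0.0172,0,0,0,0],[0.0276,0.0172,0,0,0,0],[0.0276,0.0172,0,0,0,0],[0.0276,0.0172,0,0,0,0],[0.0276,0.0172,0,0,0,0],[0.0276,0.0172,0,0,0,0],[0.0425,0.0265,0,0,0,0],[0.0425,0.0265,0,0,0,0],[0.0425,0.0265,0,0,0,0]]
  ]
}}

```text
clock: 10.3
tcp_pos: [0.5096, 0.1379, 0.2423]
orientation: [0.0, 0.707, 0.707, -0.0]
wrist_force: [-0.9, -0.3, 0.5]
finger_gap: 0.0001
grip_force: 0.0
```

```bash
cat > wl.py <<'E'
from h import *
import sys
s=env.get_state();im=viewer.read_camera("wrist");cv2.imwrite(f"pics/w{s['clock']:.2f}.png",im[:,:,::-1])
b=wphi(im,s,.35,.75);f=b[0][1];p=s["tcp_pos"][:2]-POST
print(round(s["clock"],3),[(round(float(x[0]),1),round(x[1],3)) for x in b],s["tcp_pos"].round(4),s["wrist_force"].round(1),"u %.4f rad %.4f"%(p@[np.sin(f),np.cos(f)],-p@[np.cos(f),-np.sin(f)]))
E
python3 wl.py
```

```text
10.3 [(15.3, np.float64(0.614)), (15.2, np.float64(0.61)), (15.1, np.float64(0.606)), (15.1, np.float64(0.602))] [0.5096 0.1379 0.2423] [-0.9 -0.3  0.5] u -0.0653 rad 0.4083
```

{"name": "drive_tool", "arguments": {
  "series": [
    [[0,0,0,0,0,0],[0,0,0,0,0,0],[0,0,0,0,0,0],[0,0,0,0,0,0]]
  ]
}}

```text
clock: 10.85
tcp_pos: [0.5093, 0.1374, 0.2423]
orientation: [0.0, 0.707, 0.707, -0.0]
wrist_force: [0.5, 0.1, 0.0]
finger_gap: 0.0
grip_force: 0.0
```

```bash
python3 wl.py; python3 - <<'E'
import cv2,glob
fs=sorted(glob.glob("pics/w[0-9]*.png"),key=lambda f:float(f[6:-4]));a=cv2.hconcat([cv2.imread(f) for f in fs]);print(fs)
cv2.imwrite("pics/b6.png",cv2.resize(a,(800,300)))
E
```

```text
10.85 [(16.2, np.float64(0.618)), (16.1, np.float64(0.622)), (16.1, np.float64(0.614)), (16.0, np.float64(0.61))] [0.5093 0.1374 0.2423] [0.5 0.1 0. ] u -0.0675 rad 0.4080
['pics/w10.30.png', 'pics/w10.85.png']
```

View pics/b6.png

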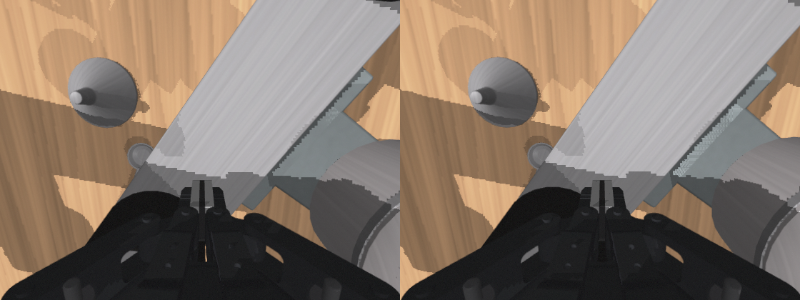

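Both frames show the bar nearly unmoved between them, with the pot hiding the jar. I'll withdraw the hand clear and look from the top.

{"name": "drive_tool", "arguments": {
  "series": [
    [[0.139,-0.18,0,0,0,0],[0.139,-0.18,0,0,0,0],[0.139,-0.18,0,0,0,0],[0.139,-0.18,0,0,0,0],[0.139,-0.18,0,0,0,0],[0.139,-0.18,0,0,0,0],[0,-0.16,0,0,0,0],[-0.35,0,0,0,0,0],[-0.35,0,0,0,0,0],[-0.35,0,0,0,0,0],[-0.35,0,0,0,0,0],[-0.35,0,0,0,0,0],[-0.35,0,0,0,0,0],[-0.35,0,0,0,0,0],[-0.35,0,0,0,0,0]]
  ]
}}

```text
clock: 12.78
tcp_pos: [0.36, -0.1001, 0.2425]
orientation: [0.0, 0.707, 0.707, -0.0]
wrist_force: [0.9, -0.2, -0.7]
finger_gap: -0.0001
grip_force: 0.0
```

```bash
python3 look.py 2 2
```

```text
12.775 phi 0.6209 q 158
12.825 phi 0.6232 q 157
tcp [ 0.3605 -0.1019  0.2424] F [0.27 0.15 0.02] u -0.3508 rad 0.3888 t 12.875
omega 0.04497367999027285
```

{"name": "drive_tool", "arguments": {
  "series": [
    [[0,0,0,0,0,0],[0,0,0,0,0,0],[0,0,0,0,0,0],[0,0,0,0,0,0]]
  ]
}}

```text
clock: 13.38
tcp_pos: [0.3608, -0.0978, 0.2423]
orientation: [0.0, 0.706, 0.708, -0.0]
wrist_force: [0.0, 0.7, 0.6]
finger_gap: 0.0001
grip_force: 0.0
```

```bash
python3 look.py 2 4; python3 - <<'E'
from h import *
im=cv2.imread("pics/last.png")[:,:,::-1].copy();print(fitxy("top",im,np.array([.677,.099])))
im=viewer.read_camera("scene");print(fitxy("scene",im,np.array([.677,.099])),fitphi("scene",im))
E
```

```text
13.375 phi 0.6241 q 158
13.425 phi 0.6242 q 158
tcp [ 0.3608 -0.098   0.2423] F [ 0.24  1.38 -0.09] u -0.3478 rad 0.3905 t 13.475
omega 0.0035886970736213456
(array([0.67644128, 0.10320284]), np.float64(163.60475158691406))
(array([0.67505897, 0.10422197]), np.float64(101.97161102294922)) (np.float64(0.6277336752661445), np.float32(85.04678))
```

View pics/last.png

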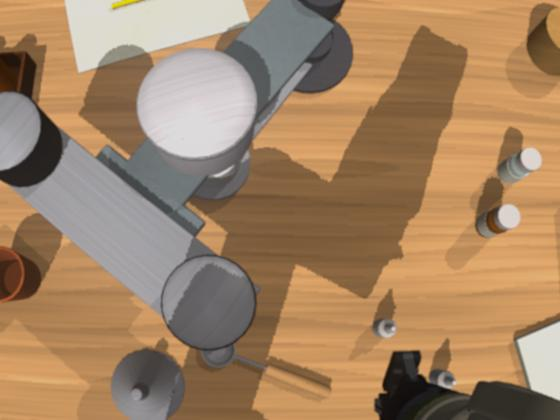

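The top view shows the pot at (197,105) directly over the jar, and the hand clear at the lower right. The offset is about 6 mm and the boom is nearly still.

{"name": "drive_tool", "arguments": {
  "series": [
    [[0,0,0,0,0,0],[0,0,0,0,0,0],[0,0,0,0,0,0],[0,0,0,0,0,0],[0,0,0,0,0,0],[0,0,0,0,0,0],[0,0,0,0,0,0],[0,0,0,0,0,0],[0,0,0,0,0,0],[0,0,0,0,0,0],[0,0,0,0,0,0],[0,0,0,0,0,0],[0,0,0,0,0,0],[0,0,0,0,0,0],[0,0,0,0,0,0],[0,0,0,0,0,0],[0,0,0,0,0,0],[0,0,0,0,0,0],[0,0,0,0,0,0],[0,0,0,0,0,0]]
  ]
}}

```text
clock: 16.02
tcp_pos: [0.3607, -0.0985, 0.2423]
orientation: [0.0, 0.707, 0.707, -0.0]
wrist_force: [0.3, -0.7, 0.7]
finger_gap: 0.0
grip_force: 0.0
```

```bash
python3 look.py 2 4 && python3 -c "
import json
from workcell import order
L=json.load(open('log.json'))
print(order.hand_in() if abs(L[-1][1]-L[-3][1])<.02 and abs(L[-1][1]-.618)<.04 else 'not yet')"
```

```text
16.025 phi 0.6249 q 156
16.075 phi 0.6249 q 157
tcp [ 0.3607 -0.0984  0.2423] F [ 0.08  0.04 -0.73] u -0.3485 rad 0.3901 t 16.125
omega 0.00031314867137574007
the job is handed in; nothing more can be done
None
```

The job is handed in at about 16 s: the boom rests with its spout about 6 mm from the jar's centre by camera, turning at about 0.0003 rad/s over the last 2.7 s, with the hand clear of it.

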